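Roll check of sample tubes

ROBOT

A 6-joint arm with a two-finger parallel gripper is mounted at the origin on a cart in front of the work surface, level with it; the furniture and walls round the work are solid. World frame = base frame: x ahead of the robot, y to its left, z up, the work surface at z = 0. Lengths are in m, angles in degrees, forces in N, time in s.
With the tool pointing down it reaches from about 0.35 to 0.875 m from the base axis. Payload 4.2 kg.
Tool frame: the origin (TCP) lies at the very end of the fingers, on their centre line; the grasp point (between the pads) lies 19 mm behind it; z points along the fingers, y is the line along which they close (so a half turn about z gives the same grasp; the last joint's range is limited). The gripper opens to 87 mm and grips with 3 to 60 N. Pads are 19 mm wide; open, the fingers measure 117 mm over their backs; the gripper's body (75 mm by 190 mm) begins 51 mm behind the grasp point.
Start: joints at [81.108, 22.042, 0.453, 0, -68.411, -14.817], TCP at [0.251, 0.572, 0.223] pointing down, gripper open.
Joint ranges: [-179.83, 179.83], [-69.29, 118.12], [-61.27, 80.66], [-181.25, 117.63], [-171.15, -9.14], [-177.46, 177.46]. Speed limits (degrees/s): [159.86, 159.86, 180, 180, 180, 180].

INTERFACE

Orientations are given as a 3x3 rotation matrix whose columns are the frame's x, y, z axes.
In Python, from station import sense, cams, r gives the robot as it stands. The module is installed in compiled form; this text tells all that it offers.
- The arm moves only by the tool step_arm, never from a script. Its argument "targets" is text: rows parted by semicolons, each of 4 numbers parted by spaces: the shift along the tool's x, y, z in cm, then the turn about the tool's z in degrees. In form: x y z turn; .... A call has 1 to 12 rows; each row shifts and turns the commanded pose from where the row before left it, along the tool's axes as they then stand; what a row does not reach is not made up. A row lasts 1/12 s, in which the tool goes at most 41.7 mm and 7.16 degrees, less where a joint would pass 70% of its speed; a pose out of reach is approached as far as the arm can. A call with a gripper value outside its range is refused whole. "claw" is the finger opening in cm, from 0 to 8.7, set as the call begins (left out, the last holds). The fingers move at their own pace and stop on an object; the grip force is fixed at half the most. Time passes only in rows, so rows that do not move let the fingers close. It gives the time, the measured TCP pose, the force, the opening and the grip force at its end, in the units of the state.
- sense(): the state, without advancing time (a new reading comes with each control period).
- cams.capture(name): name is "scene" or "side" or "wrist"; returns a dict with "frame" (480x640x3 uint8, blue, green, red), "vertical_fov" (degrees; the focal length in pixels is half the picture's height over the tangent of half this angle, whatever the lens; pixels are square), "cx", "cy" (the principal point, pixels), "dist_coeffs" ([k1, k2, p1, p2, k3] as OpenCV has them; the pictures are not rectified), "eye" and "rotation" of the camera in the world; the wrist camera has in their place "tool_from_camera" (4x4, takes a point from camera to tool coordinates, whose origin is the TCP and whose axes are the flange's). Camera axes: x right, y down, z forward; pixel columns grow to the right and rows downward; lengths in m; the calibration is good to about 2 mm. A picture is of the moment at which its call begins: read the wrist's pose just before it. There is no depth.
- r.finish_job(): hands the job in; it is judged then, once.
The state is a dict: "time_s": time; "joints": joint angles; "joint_velocities": joint speeds; "effort": joint torques, N m; "tcp_pos": TCP position; "ee_rot": TCP orientation; "wrist_force": force on the tool from outside, world axes, zero at the start; "moment": the same for the moment, N m; "gripper_width": opening from 0.0 (shut) to 1.0 (fully open); "gripper_force": force on a finger pad.
Only numpy, scipy, OpenCV 4.12 (cv2) and the standard library are available. Lean on these libraries where they do the work, as an engineer would, in place of code of your own. Each camera call takes 0.05 s, during which the arm holds its last target. There are 200 camera calls.

TASK

Before these two steel tubes go on the roller mixer, check each on the ramp: lay it across the ramp uphill of the red line and let go. Leave the tube that rolls to run down to the stop by itself and stay there; when the other has stayed put on the ramp for about a second without being touched, lift it off and lay it in the red bin. Do not shift the measuring cylinder, the flask or the white dish.

Things in the scene. Friction and masses are not known exactly. Their poses are not given: they have to be found in the camera images.
- tube_1: one of two steel tubes, 120 mm long, blue bands near both ends, about 160 g, lying level in either place of the cradle. Origin at its centre, y axis along it. One tube (not told which; the ramp shows it) is round, 35 mm in diameter; the other is squashed all along to an oval 40 mm wide and 26 mm high and lies flat: its centre is 13 mm above its support, the round one's 17.5 mm.
- tube_2: one of two steel tubes, 120 mm long, blue bands near both ends, about 160 g, lying level in either place of the cradle. Origin at its centre, y axis along it. One tube (not told which; the ramp shows it) is round, 35 mm in diameter; the other is squashed all along to an oval 40 mm wide and 26 mm high and lies flat: its centre is 13 mm above its support, the round one's 17.5 mm.
- ramp: fixed grey ramp, 310 mm long (x), 158 mm wide between side rails 12 mm high. Origin on the bench under it; x is level and points uphill, roughly away from the robot; z up. Surface rises 12 degrees: height above the bench 46 mm + 0.2126 x, from x = -150 mm (a 55 mm high stop wall with a black rubber pad) to x = 160 mm (80 mm high, open end). A red line crosses it at x = 70 mm
- ramp_start (a point): point on the ramp's surface, on its centre line, at x = 110 mm of the ramp, between red line and upper end: a good place to let go. Axes as the ramp's. Let go here, the round tube rolls down at once and comes to rest against the stop within about 1.5 s; the squashed one stays put on its flat face, tilted with the ramp
- ramp_foot (a point): point on the ramp's surface at its foot, on the centre line, 20 mm uphill of the stop wall; axes parallel to the ramp's
- cradle: fixed blue cradle, 200 x 104 mm; origin at the centre of its underside. The tubes lie along its y axis, near x = -50 and x = +50 mm, on rails (at y = -42 and +42 mm, 12 mm wide) whose tops are 12 mm above the bench, between ridges 7 mm higher; each place is 46 mm wide. Between the rails there is 72 mm of free space over a 4 mm base plate
- reject_bin: open red bin, fixed, 150 mm (x) by 190 mm (y) outside, 50 mm high, walls and floor 4 mm; origin at the centre of its underside
- measuring_cylinder: clear graduated measuring cylinder, 192 mm tall, 30 mm tube on a 62 mm foot, standing beyond the cradle; origin at its foot. Bystander
- flask: conical flask, 102 mm tall, 68 mm wide, standing beyond the bin; origin at its foot. Bystander
- dish: small white evaporating dish, 69 mm across, 27 mm high, standing right of the cradle; origin at its underside. Bystander

How it is judged (in metres and radians):
On the way:
1. the tube that does not roll lies untouched and still on the upper part of the ramp (x of tube_1 in the frame of ramp between 0.05 and 0.17 m and y of tube_1 in the frame of ramp between -0.08 and 0.08 m and contact force between tube_1 and ramp above 0.3 N and contact force between tube_1 and the arm below 0.05 N and contact force between tube_1 and the fingers below 0.05 N and linear speed of tube_1 below 0.02 m/s), for 0.8 s.
At the end, for the whole second after the job is handed in: the round tube lies on the ramp's foot against the stop (its centre within 50 mm of the stop wall) and the squashed tube lies in the red bin (its centre within the walls and less than 40 mm above the bench); both at rest (x of tube_2 in the frame of ramp between -0.15 and -0.1 m and y of tube_2 in the frame of ramp between -0.08 and 0.08 m and z of tube_2 in the frame of ramp below 0.06 m and contact force between tube_2 and ramp above 0.3 N and linear speed of each of tube_2, tube_1 below 0.03 m/s and x of tube_1 in the frame of reject_bin between -0.071 and 0.071 m and y of tube_1 in the frame of reject_bin between -0.091 and 0.091 m and z of tube_1 in the frame of reject_bin below 0.04 m); the robot touches nothing.
It fails at once if the round tube is held or pushed by the gripper low over the lower part of the ramp (more than 30 mm downhill of the red line, its centre less than 95 mm above the bench) (x of tube_2 in the frame of ramp between -0.15 and 0.04 m and y of tube_2 in the frame of ramp between -0.085 and 0.085 m and z of tube_2 in the frame of ramp below 0.095 m and contact force between tube_2 and the fingers above 0.3 N).
It fails at once if the round tube is dropped from above onto the lower part of the ramp (x of tube_2 in the frame of ramp between -0.15 and 0.04 m and y of tube_2 in the frame of ramp between -0.085 and 0.085 m and z of tube_2 in the frame of ramp above 0.09 m and contact force between tube_2 and the fingers below 0.05 N).
It fails at once if the measuring cylinder, the flask or the white dish is shifted by more than 30 mm (distance of any of measuring_cylinder, flask, dish from where it was at the start of the episode above 0.03 m).
It also fails if it takes over 67 s, if anything falls off the work surface, if the arm or the gripper's body presses on something with over 40 N, if the wrist force passes 120 N, or if a joint passes its speed limit or range.

## Working session

There is one attempt and no reset: what is moved stays moved. The work goes in short steps, Python scripts to look and compute and a tool call to move; the robot and the scene stay as the last step left them, time stands still between calls to the robot, and variables do not carry over. Pictures are saved under pics/ and viewed, at most 10 in all, crops included, and the job is handed in when it is done.

Besides the shell and the picture viewer there is one more tool, called after "Request:" by a JSON object that holds its "fn" and its "kwargs". step_arm: Moves the arm, as the interface text tells. Its arguments: {"type":"object","properties":{"targets":{"type":"string"},"claw":{"type":"number"}},"required":["targets"]}

```bash
mkdir -p pics; cat > h.py <<'E'
import numpy as np, cv2
from station import sense, cams, r
def cap(n):
    s=sense(); c=cams.capture(n); f=240/np.tan(np.radians(c["vertical_fov"])/2)
    c["K"]=np.array([[f,0,c["cx"]],[0,f,c["cy"]],[0,0,1]])
    if n=="wrist":
        T=np.array(c["tool_from_camera"]);R=np.array(s["ee_rot"])
        c["eye"]=R@T[:3,3]+np.array(s["tcp_pos"]); c["rotation"]=R@T[:3,:3]
    c["eye"]=np.array(c["eye"]);c["rotation"]=np.array(c["rotation"]); return c
def ray(c,p):
    u=cv2.undistortPoints(np.array(p,float).reshape(-1,1,2),c["K"],np.array(c["dist_coeffs"],float)).reshape(-1,2)
    return np.c_[u,np.ones(len(u))]@c["rotation"].T
def onz(c,p,z):
    d=ray(c,p); return c["eye"]+d*((z-c["eye"][2])/d[:,2])[:,None]
E
python3 - <<'E'
from h import *
for n in("scene","side","wrist"):
    c=cap(n); cv2.imwrite(f"pics/{n}0.png",c["frame"]); print(n,c["eye"].round(3),c["rotation"].round(2).tolist(),c["K"][0,0])
s=sense();print(s["time_s"],np.round(s["ee_rot"],3))
E
```

```text
scene [-0.158 -1.195  0.91 ] [[0.84, -0.3, 0.45], [-0.54, -0.45, 0.71], [-0.01, -0.84, -0.54]] 504.89895523470267
side [-0.175 -1.311  0.64 ] [[0.87, -0.2, 0.45], [-0.49, -0.3, 0.81], [-0.02, -0.93, -0.36]] 609.3515681474134
wrist [0.313 0.544 0.386] [[-0.4, -0.89, -0.23], [-0.92, 0.39, 0.1], [0.0, 0.25, -0.97]] 430.22498103973794
0.15 [[ 0.916 -0.402 -0.001]
 [-0.402 -0.916 -0.002]
 [ 0.     0.002 -1.   ]]
```

View pics/scene0.png

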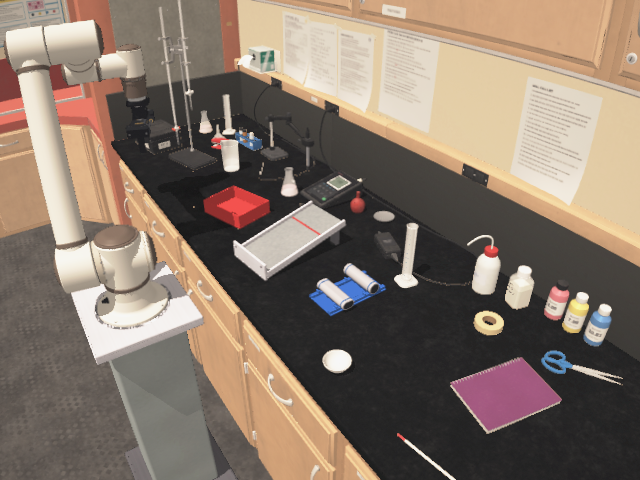

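View pics/side0.png

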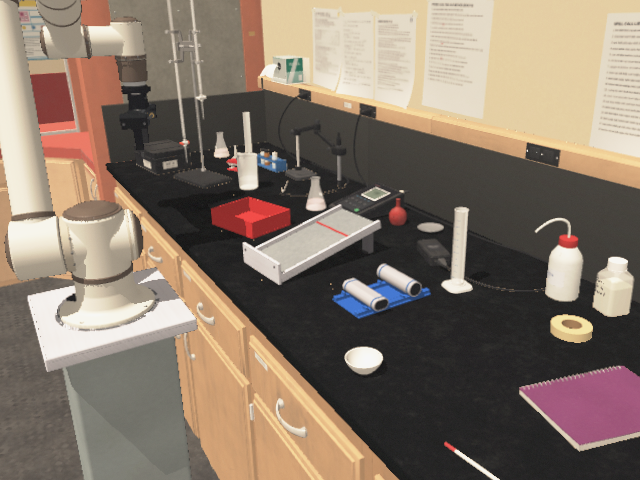

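The scene shows the bin at about (237,205), the ramp from (235,255) to (345,220) with its red line at (307,227), the cradle at (347,290), the dish at (337,362), the cylinder at (408,280) and the flask at (289,188). In the side view the same things sit slightly lower. Next I measure them by masks.

```bash
python3 - <<'E'
from h import *
for n,bx in (("scene",dict(cr=(300,250,400,320),line=(285,212,325,240),bin=(195,180,275,230))),("side",dict(cr=(325,255,440,320),line=(312,215,352,240),bin=(205,190,300,240)))):
    c=cap(n); h=cv2.cvtColor(c["frame"],cv2.COLOR_BGR2HSV)
    def mask(b,lo,hi,lo2=None,hi2=None):
        m=cv2.inRange(h,lo,hi)
        if lo2: m|=cv2.inRange(h,lo2,hi2)
        o=np.zeros_like(m);x0,y0,x1,y1=b;o[y0:y1,x0:x1]=m[y0:y1,x0:x1];return o
    red=((0,110,60),(10,255,255),(170,110,60),(180,255,255))
    for k,z in(("cr",0.004),("line",0.061),("bin",0.05)):
        m=mask(bx[k],*(((100,120,50),(130,255,255)) if k=="cr" else red))
        if k=="line":
            p=np.argwhere(m)[:,::-1]; e=np.array([p[p[:,0].argmin()],p[p[:,0].argmax()]])
            w=onz(c,e,z); print(n,k,e.tolist(),w.round(3).tolist(),np.linalg.norm(w[0]-w[1]).round(3)); continue
        ct=max(cv2.findContours(m,0,2)[0],key=cv2.contourArea)
        hull=cv2.convexHull(ct); ap=cv2.approxPolyDP(hull,3,True).reshape(-1,2)
        print(n,k,ap.tolist(),onz(c,ap,z)[:,:2].round(3).tolist())
c=cap("side"); f=c["frame"][180:330,200:480]; cv2.imwrite("pics/crop.png",cv2.resize(f,None,fx=2.85,fy=2.85,interpolation=2))
E
```

```text
scene cr [[334, 283], [344, 277], [375, 280], [385, 289], [354, 304]] [[0.53, -0.239], [0.572, -0.232], [0.64, -0.294], [0.637, -0.344], [0.522, -0.348]]
scene line [[292, 217], [319, 234]] [[0.576, 0.074, 0.061], [0.593, -0.065, 0.061]] 0.14
scene bin [[203, 199], [234, 185], [267, 199], [270, 211], [238, 228], [205, 212]] [[0.382, 0.383], [0.526, 0.422], [0.577, 0.252], [0.543, 0.168], [0.401, 0.127], [0.351, 0.288]]
side cr [[368, 285], [379, 279], [426, 287], [430, 294], [386, 309]] [[0.545, -0.231], [0.585, -0.218], [0.652, -0.312], [0.638, -0.344], [0.512, -0.35]]
side line [[317, 221], [347, 235]] [[0.583, 0.082, 0.061], [0.597, -0.054, 0.061]] 0.136
side bin [[211, 208], [249, 196], [289, 208], [290, 224], [250, 238], [212, 224]] [[0.384, 0.385], [0.529, 0.432], [0.583, 0.254], [0.522, 0.128], [0.386, 0.091], [0.338, 0.249]]
```

View pics/crop.png

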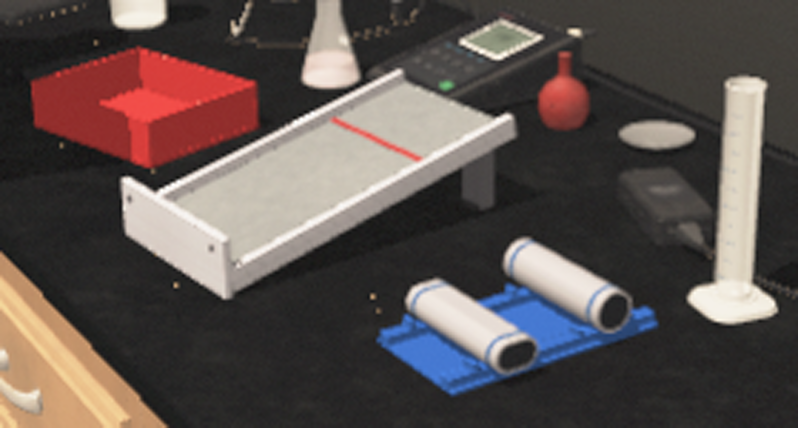

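The crop shows the near tube with a flattened end at (515,355) and the far one with a round end at (612,310). The cradle corners are at about (380,335), (450,395) and (657,320) in the crop, and the stop wall top runs from (122,180) to (232,240).

```bash
python3 - <<'E'
from h import *
c=cap("side"); q=lambda *a: np.array(a)/2.85+[200,180]
w=onz(c,q((380,335),(450,395),(657,320)),0.006)[:,:2]; print(w.round(3), (w[0]+w[2])/2)
print(onz(c,q((690,303),(775,303)),0).round(3))
print(onz(c,q((122,180),(232,240)),0.055).round(3))
print(onz(c,[(364,355)],.02))
E
```

```text
[[ 0.441 -0.246]
 [ 0.436 -0.356]
 [ 0.641 -0.341]] [ 0.54118704 -0.29374625]
[[ 0.691 -0.322  0.   ]
 [ 0.75  -0.359  0.   ]]
[[ 0.351  0.056  0.055]
 [ 0.376 -0.117  0.055]]
[[ 0.35832424 -0.49778806  0.02      ]]
```

Request:
{"fn": "step_arm", "kwargs": {"targets": "2.8 3.05 0 0;2.8 3.05 0 0;2.8 3.05 0 0;2.8 3.05 0 0;2.8 3.05 0 0;2.8 3.05 0 0;2.8 3.05 0 0;2.8 3.05 0 0;2.8 3.05 0 0;2.8 3.05 0 0;2.8 3.05 0 0;2.8 3.05 0 0"}}

```text
time_s: 1.35
tcp_pos: [0.4119, 0.1001, 0.2231]
ee_rot: [[0.916, -0.401, 0.001], [-0.401, -0.916, 0.001], [0.001, -0.001, -1.0]]
wrist_force: [1.6, 1.1, -0.3]
gripper_width: 1.001
gripper_force: 0.0
```

Request:
{"fn": "step_arm", "kwargs": {"targets": "2.8 3.1 0 0;2.8 3.1 0 0;2.8 3.1 0 0;2.8 3.1 0 0;2.8 3.1 0 0;2.8 3.1 0 0;2.8 3.1 0 0;2.8 3.1 0 0;2.8 3.1 0 0;2.6 3 0 0;0 0 0 0"}}

```text
time_s: 2.27
tcp_pos: [0.5429, -0.2976, 0.221]
ee_rot: [[0.913, -0.407, -0.001], [-0.407, -0.913, -0.002], [0.0, 0.002, -1.0]]
wrist_force: [0.6, 0.7, -0.3]
gripper_width: 1.002
gripper_force: 0.0
```

Request:
{"fn": "step_arm", "kwargs": {"targets": "0 0 0 7;0 0 0 7;0 0 0 7;0 0 0 7;0 0 0 7;0 0 0 7;0 0 0 7;0 0 0 7;0 0 0 6;0 0 0 0;0 0 0 0"}}

```text
time_s: 3.18
tcp_pos: [0.5417, -0.2915, 0.2226]
ee_rot: [[0.078, -0.997, -0.0], [-0.997, -0.078, 0.0], [-0.0, 0.0, -1.0]]
wrist_force: [-0.2, 0.9, 0.9]
gripper_width: 1.002
gripper_force: 0.0
```

```bash
python3 - <<'E'
from h import *
c=cap("wrist"); cv2.imwrite("pics/w1.png",c["frame"]); s=sense(); print(s["time_s"],s["tcp_pos"],np.round(s["ee_rot"],3),s["joints"],s["gripper_width"])
E
```

```text
3.2333 [ 0.54170435 -0.29158151  0.22260016] [[ 0.078 -0.997  0.   ]
 [-0.997 -0.078  0.   ]
 [-0.    -0.    -1.   ]] [-1.32385553e+01  2.10850492e+01 -1.00235854e+00 -4.19470845e-03
 -6.79093094e+01  1.76865632e+01] 1.0043644462141519
```

View pics/w1.png

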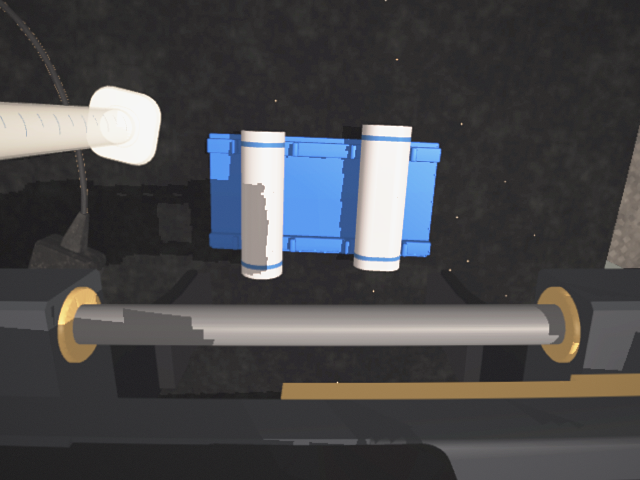

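The wrist view shows the narrower (round) far tube from (263,130) to (262,277), and the wider near tube from (386,126) to (378,270). The cylinder foot is at (125,125), outside the gripper's path.

```bash
python3 - <<'E'
from h import *
c=cap("wrist"); s=sense()
for n,z,p in(("far",.0295,[(242,131),(284,131),(243,275),(282,275)]),("near",.025,[(362,126),(411,127),(355,267),(400,270)])):
    w=onz(c,p,z)[:,:2]; a=(w[0]+w[1])/2;b=(w[2]+w[3])/2; m=w.mean(0); d=b-a
    t=np.array(s["ee_rot"])[:2,:2].T@(m-np.array(s["tcp_pos"])[:2])
    print(n,m.round(4),"len",np.linalg.norm(d).round(4),"wid",np.linalg.norm(w[0]-w[1]).round(4),np.linalg.norm(w[2]-w[3]).round(4),"yaw",np.degrees(np.arctan2(-d[0],d[1])).round(1),"tool cm",(100*t).round(2))
w=onz(c,[(208,134),(441,146),(430,256),(209,248)],.008)[:,:2];print(w.round(3),w.mean(0))
print(onz(c,[(125,125)],0))
E
```

```text
far [ 0.5874 -0.2869] len 0.1237 wid 0.0341 0.0344 yaw 2.4 tool cm [-0.12 -4.59]
near [ 0.4867 -0.2987] len 0.1228 wid 0.0402 0.0402 yaw 2.9 tool cm [0.28 5.53]
[[ 0.64  -0.342]
 [ 0.438 -0.347]
 [ 0.434 -0.247]
 [ 0.637 -0.239]] [ 0.53724907 -0.29407927]
[[ 0.7152644 -0.3442463  0.       ]]
```

Widths (34.4 / 40.2 mm), lengths (about 123 mm) and spacing (101 mm) agree with the given sizes, so the far tube is the round one. I grasp it first, fairly high, so the fingers clear the sloping ramp.

Request:
{"fn": "step_arm", "kwargs": {"targets": "-0.1 -2.3 0 0;0 -2.3 0 2;0 0 0 0;0 0 4 0;0 0 4 0;0 0 4 0;0 0 4 0;0 0 2 0;0 0 1 0;0 0 1 0;0 0 0 0;0 0 0 0"}}

```text
time_s: 4.28
tcp_pos: [0.5884, -0.2877, 0.0237]
ee_rot: [[0.041, -0.999, 0.002], [-0.999, -0.041, -0.001], [0.001, -0.002, -1.0]]
wrist_force: [-0.6, -0.5, 0.1]
gripper_width: 0.999
gripper_force: 0.0
```

Request:
{"fn": "step_arm", "kwargs": {"targets": "0 0 0 0;0 0 0 0;0 0 0 0;0 0 0 0;0 0 0 0;0 0 0 0;0 0 0 0;0 0 0 0", "claw": 2.5}}

```text
time_s: 4.95
tcp_pos: [0.5875, -0.2873, 0.0225]
ee_rot: [[0.04, -0.999, -0.0], [-0.999, -0.04, 0.0], [-0.0, 0.0, -1.0]]
wrist_force: [-0.1, -0.6, 0.5]
gripper_width: 0.482
gripper_force: 0.0
```

Request:
{"fn": "step_arm", "kwargs": {"targets": "0 0 0 0;0 0 0 0;0 0 0 0;0 0 0 0;0 0 0 0;0 0 0 0"}}

```text
time_s: 5.45
tcp_pos: [0.5877, -0.2874, 0.0226]
ee_rot: [[0.04, -0.999, 0.0], [-0.999, -0.04, -0.0], [0.0, -0.0, -1.0]]
wrist_force: [1.3, 0.2, -0.6]
gripper_width: 0.39
gripper_force: 30.0
```

Request:
{"fn": "step_arm", "kwargs": {"targets": "0 0 -1 0;0 0 -2 0;0 0 -4 0;0 0 -4 0;0 0 -4 0;0 0 -4 0;0 0 -3 0;0 0 0 0"}}

```text
time_s: 6.12
tcp_pos: [0.5903, -0.2889, 0.2521]
ee_rot: [[0.041, -0.999, 0.014], [-0.999, -0.041, -0.006], [0.007, -0.014, -1.0]]
wrist_force: [0.6, -0.2, 0.2]
gripper_width: 0.396
gripper_force: 30.0
```

Request:
{"fn": "step_arm", "kwargs": {"targets": "-2 -0.5 0 0;-3.5 -0.5 0 0;-3.5 -0.5 0 0;-3.5 -0.5 0 0;-3.5 -0.5 0 0;-3.5 -0.5 0 0;-3.5 -0.5 0 0;-3.5 -0.5 0 0;-3.5 -0.5 0 0;-3 -0.5 0 0;-0.5 0 0 0;0 0 0 0"}}

```text
time_s: 7.12
tcp_pos: [0.6234, 0.0514, 0.2417]
ee_rot: [[0.043, -0.999, -0.002], [-0.999, -0.043, -0.0], [-0.0, 0.002, -1.0]]
wrist_force: [0.8, 0.1, -0.8]
gripper_width: 0.396
gripper_force: 30.0
```

```bash
python3 - <<'E'
from h import *
c=cap("wrist"); cv2.imwrite("pics/w2.png",c["frame"]); s=sense(); print(s["time_s"],s["tcp_pos"],s["gripper_force"])
np.savez("w2.npz",eye=c["eye"],rotation=c["rotation"],K=c["K"],dist_coeffs=c["dist_coeffs"])
E
```

```text
7.1667 [0.62333663 0.04992913 0.24190496] 29.99859720468521
```

View pics/w2.png

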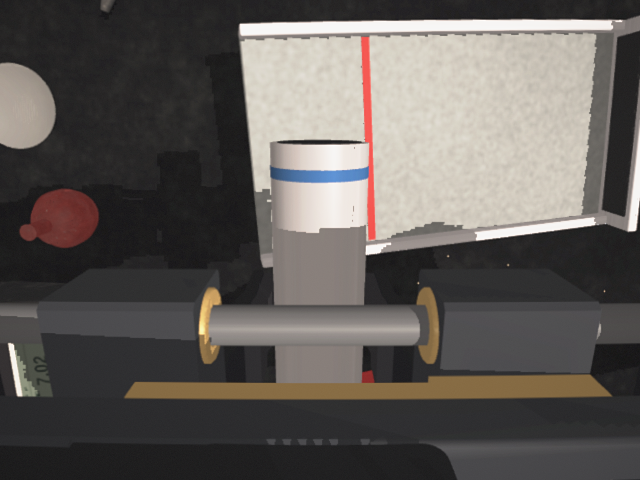

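The wrist view shows the red line from (365,37) to (372,240), the upper end of the ramp from (243,38) to (262,255), and the held tube at (320,145). I compute the ramp frame from these.

```bash
python3 - <<'E'
from h import *
c=dict(np.load("w2.npz")); s=sense()
l=onz(c,[(365,37),(372,240)],.061)[:,:2]; u=onz(c,[(241,25),(263,265)],.091)[:,:2]
print("line",l.round(3),np.linalg.norm(l[0]-l[1]),"upper",u.round(3),np.linalg.norm(u[0]-u[1]))
for a in(l,u): d=a[1]-a[0]; print("yaw",np.degrees(np.arctan2(-d[0],d[1])))
d=(l[1]-l[0]);y=d/np.linalg.norm(d);x=np.array([y[1],-y[0]]);m=l.mean(0);mu=u.mean(0)
print("line->upper in ramp",(mu-m)@x,(mu-m)@y); st=m+.04*x; print("start",st, "origin",m-.07*x)
print("tool cm",100*np.array(s["ee_rot"])[:2,:2].T@(st-np.array(s["tcp_pos"])[:2]))
E
```

```text
line [[ 0.592 -0.08 ]
 [ 0.576  0.077]] 0.1574741771807809 upper [[ 0.68  -0.078]
 [ 0.663  0.092]] 0.171412569210008
yaw 5.996956458997021
yaw 5.656437847382938
line->upper in ramp 0.08744543546068963 -0.0008555221904081641
start [0.62404473 0.00278119] origin [ 0.51464671 -0.00871113]
tool cm [4.71367479 0.12474351]
```

Request:
{"fn": "step_arm", "kwargs": {"targets": "2.4 -0.2 0 0;2.3 -0.1 0 -3.5;0 0 0 0;0 0 4 0;0 0 4 0;0 0 4 0;0 0 2 0;0 0 1 0;0 0 0.5 0;0 0 0 0;0 0 0 0;0 0 0 0"}}

```text
time_s: 8.17
tcp_pos: [0.6304, 0.0026, 0.0898]
ee_rot: [[0.101, -0.995, 0.004], [-0.995, -0.101, 0.001], [-0.0, -0.004, -1.0]]
wrist_force: [0.4, 0.3, -1.4]
gripper_width: 0.394
gripper_force: 30.0
```

Request:
{"fn": "step_arm", "kwargs": {"targets": "0 0 0.2 0;0 0 0.2 0;0 0 0 0;0 0 0 0"}}

```text
time_s: 8.5
tcp_pos: [0.629, 0.0026, 0.0837]
ee_rot: [[0.101, -0.995, 0.0], [-0.995, -0.101, 0.0], [-0.0, -0.0, -1.0]]
wrist_force: [-0.7, 1.2, -0.6]
gripper_width: 0.392
gripper_force: 30.0
```

Request:
{"fn": "step_arm", "kwargs": {"targets": "0 0 0.2 0;0 0 0 0;0 0 0 0"}}

```text
time_s: 8.75
tcp_pos: [0.6289, 0.0026, 0.0814]
ee_rot: [[0.101, -0.995, -0.0], [-0.995, -0.101, -0.0], [0.0, 0.0, -1.0]]
wrist_force: [0.4, 1.0, -2.4]
gripper_width: 0.396
gripper_force: 30.0
```

Request:
{"fn": "step_arm", "kwargs": {"targets": "0 0 0 0;0 0 0 0;0 0 -0.5 0;0 0 -2 0;0 0 -3 0;0 0 -4 0;0 0 -4 0;0 0 -3 0;0 0 0 0;0 0 0 0", "claw": 6.5}}

```text
time_s: 9.58
tcp_pos: [0.6302, 0.0028, 0.2502]
ee_rot: [[0.101, -0.995, 0.007], [-0.995, -0.101, 0.002], [-0.001, -0.007, -1.0]]
wrist_force: [-0.2, -0.4, -1.1]
gripper_width: 0.748
gripper_force: 0.0
```

```bash
python3 - <<'E'
from h import *
c=cap("side"); s=sense(); print(s["time_s"],s["tcp_pos"])
cv2.imwrite("pics/s2.png",cv2.resize(c["frame"][150:340,200:480],None,fx=2.5,fy=2.5))
E
```

```text
9.6333 [0.62901697 0.00269474 0.24776241]
```

View pics/s2.png

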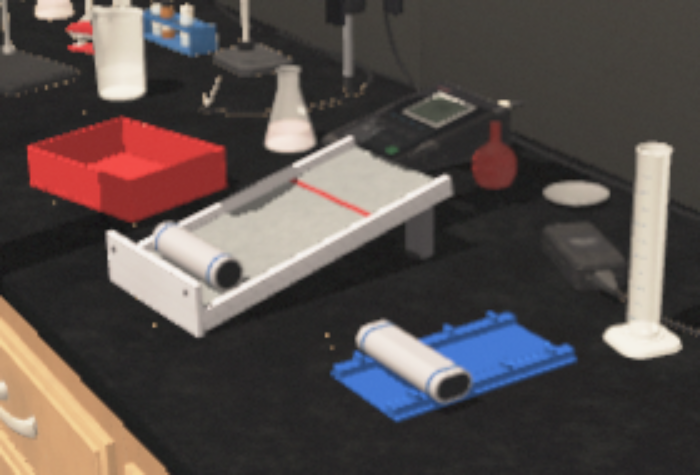

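The round tube lies at the stop at (195,255) in the crop, and the squashed one is still in the cradle at (412,360). I fetch the squashed one.

Request:
{"fn": "step_arm", "kwargs": {"targets": "2 1.2 0 0;3 1.8 0 0;3.4 2 0 0;3.4 2 0 0;3.4 2 0 0;3.4 2.1 0 0;3.4 2.1 0 0;3.2 2 0 0;2.4 1.4 0 0;1 0.6 0 3;0 0 0 0;0 0 0 0", "claw": 8.7}}

```text
time_s: 10.63
tcp_pos: [0.4859, -0.2996, 0.2452]
ee_rot: [[0.048, -0.999, -0.002], [-0.999, -0.048, 0.001], [-0.001, 0.002, -1.0]]
wrist_force: [0.2, 0.7, -0.2]
gripper_width: 0.999
gripper_force: 0.0
```

```bash
python3 - <<'E'
from h import *
s=sense();print(s["time_s"],s["tcp_pos"],s["gripper_width"]); R=np.array(s["ee_rot"])
print("left cm",100*R.T@(np.array([.4867,-.2987,.020])-np.array(s["tcp_pos"])),np.degrees(np.arctan2(R[0,0],-R[1,0])))
E
```

```text
10.6333 [ 0.48585353 -0.2995735   0.24516765] 0.9987845253897772
left cm [-0.05656972 -0.14235898 22.51657243] 2.745453205100213
```

Request:
{"fn": "step_arm", "kwargs": {"targets": "0 -0.1 4 0;0 0 4 0;0 0 4 0;0 0 4 0;0 0 3 0;0 0 2 0;0 0 1 0;0 0 0.5 0;0 0 0 0;0 0 0 0"}}

```text
time_s: 11.47
tcp_pos: [0.4889, -0.2992, 0.0226]
ee_rot: [[0.05, -0.999, 0.002], [-0.999, -0.05, -0.001], [0.001, -0.002, -1.0]]
wrist_force: [-0.8, 0.6, 1.4]
gripper_width: 1.0
gripper_force: 0.0
```

Request:
{"fn": "step_arm", "kwargs": {"targets": "0 0 0 0;0 0 0 0;0 0 0 0;0 0 0 0;0 0 0 0;0 0 0 0;0 0 0 0;0 0 0 0;0 0 0 0;0 0 0 0;0 0 0 0;0 0 0 0", "claw": 2.5}}

```text
time_s: 12.47
tcp_pos: [0.488, -0.2994, 0.0216]
ee_rot: [[0.049, -0.999, 0.001], [-0.999, -0.049, -0.0], [0.0, -0.001, -1.0]]
wrist_force: [1.6, -0.5, -0.1]
gripper_width: 0.453
gripper_force: 30.0
```

Request:
{"fn": "step_arm", "kwargs": {"targets": "0 0 -1 0;0 0 -2 0;0 0 -4 0;0 0 -4 0;0 0 -4 0;0 0 -3 0;0 0 -2 0;0 0 0 0;0 0 0 0"}}

```text
time_s: 13.22
tcp_pos: [0.4874, -0.2989, 0.2225]
ee_rot: [[0.048, -0.999, 0.002], [-0.999, -0.048, 0.0], [-0.0, -0.002, -1.0]]
wrist_force: [0.1, -0.1, -3.1]
gripper_width: 0.452
gripper_force: 30.0
```

Request:
{"fn": "step_arm", "kwargs": {"targets": "-2 -1 0 0;-3.4 -1.8 0 0;-3.5 -1.8 0 0;-3.5 -1.8 0 0;-3.5 -1.8 0 0;-3.5 -1.8 0 0;-3.5 -1.8 0 0;-3.4 -1.8 0 0;-2 -1.2 0 0;-1.2 -0.6 0 -3;0 0 0 0;0 0 0 0"}}

```text
time_s: 14.22
tcp_pos: [0.6258, 0.0034, 0.2187]
ee_rot: [[0.101, -0.995, -0.006], [-0.995, -0.101, -0.001], [0.0, 0.006, -1.0]]
wrist_force: [0.0, -0.8, -2.1]
gripper_width: 0.453
gripper_force: 30.0
```

```bash
python3 - <<'E'
from h import *
s=sense();print(s["time_s"],s["tcp_pos"],s["gripper_width"],s["gripper_force"]); R=np.array(s["ee_rot"])
print("left cm",100*R.T@(np.array([.628,.003,.0845])-np.array(s["tcp_pos"])),np.degrees(np.arctan2(R[0,0],-R[1,0])))
E
```

```text
14.2167 [0.62584207 0.00339664 0.21869006] 0.4528879330376581 29.983448088169098
left cm [ 0.05808768 -0.28883987 13.41756548] 5.815562947325915
```

Request:
{"fn": "step_arm", "kwargs": {"targets": "0 -0.2 2 0;0 0 4 0;0 0 4 0;0 0 2 0;0 0 1 0;0 0 0.5 0;0 0 0 0;0 0 0 0;0 0 0 0"}}

```text
time_s: 14.97
tcp_pos: [0.6305, 0.0031, 0.0887]
ee_rot: [[0.101, -0.995, 0.004], [-0.995, -0.101, 0.001], [-0.0, -0.004, -1.0]]
wrist_force: [0.6, -0.5, -2.0]
gripper_width: 0.449
gripper_force: 30.0
```

Request:
{"fn": "step_arm", "kwargs": {"targets": "0 0 0.2 0;0 0 0 0;0 0 0 0"}}

```text
time_s: 15.22
tcp_pos: [0.6294, 0.0032, 0.0852]
ee_rot: [[0.101, -0.995, 0.001], [-0.995, -0.101, 0.0], [-0.0, -0.001, -1.0]]
wrist_force: [0.6, -0.3, -1.7]
gripper_width: 0.451
gripper_force: 30.0
```

Request:
{"fn": "step_arm", "kwargs": {"targets": "0 0 0.2 0;0 0 0.1 0;0 0 0 0;0 0 0 0"}}

```text
time_s: 15.55
tcp_pos: [0.6291, 0.0031, 0.0815]
ee_rot: [[0.101, -0.995, -0.0], [-0.995, -0.101, -0.0], [0.0, 0.0, -1.0]]
wrist_force: [0.0, 0.7, -1.6]
gripper_width: 0.451
gripper_force: 30.0
```

Request:
{"fn": "step_arm", "kwargs": {"targets": "0 0 0.1 0;0 0 0 0;0 0 0 0"}}

```text
time_s: 15.8
tcp_pos: [0.6292, 0.0031, 0.0814]
ee_rot: [[0.101, -0.995, 0.0], [-0.995, -0.101, -0.0], [0.0, -0.0, -1.0]]
wrist_force: [-4.2, 1.3, 4.0]
gripper_width: 0.451
gripper_force: 30.0
```

Request:
{"fn": "step_arm", "kwargs": {"targets": "0 0 0 0;0 0 0 0;0 0 0 0;0 0 0 0;0 0 0 0", "claw": 5.6}}

```text
time_s: 16.22
tcp_pos: [0.6294, 0.003, 0.0804]
ee_rot: [[0.101, -0.995, 0.0], [-0.995, -0.101, -0.0], [0.0, -0.0, -1.0]]
wrist_force: [0.1, -0.0, 0.2]
gripper_width: 0.634
gripper_force: 0.0
```

Request:
{"fn": "step_arm", "kwargs": {"targets": "0 0 -0.5 0;0 0 -1 0;0 0 -2 0;0 0 -4 0;0 0 -4 0;0 0 -3 0;0 0 0 0;0 0 0 0;0 0 0 0;0 0 0 0;0 0 0 0;0 0 0 0"}}

```text
time_s: 17.22
tcp_pos: [0.6287, 0.003, 0.2243]
ee_rot: [[0.101, -0.995, -0.002], [-0.995, -0.101, -0.001], [0.0, 0.002, -1.0]]
wrist_force: [-0.0, -0.7, -0.0]
gripper_width: 0.645
gripper_force: 0.0
```

Request:
{"fn": "step_arm", "kwargs": {"targets": "-2.5 0 0 0;-2.5 0 0 0;0 0 0 0;0 0 0 0;0 0 0 0;0 0 0 0"}}

```text
time_s: 17.72
tcp_pos: [0.6241, 0.0522, 0.2252]
ee_rot: [[0.1, -0.995, -0.001], [-0.995, -0.1, -0.0], [0.0, 0.001, -1.0]]
wrist_force: [0.2, -1.9, -0.2]
gripper_width: 0.645
gripper_force: 0.0
```

```bash
python3 - <<'E'
from h import *
c=cap("wrist"); cv2.imwrite("pics/w3.png",c["frame"]); s=sense(); print(s["time_s"],s["tcp_pos"])
np.savez("w3.npz",eye=c["eye"],rotation=c["rotation"],K=c["K"],dist_coeffs=c["dist_coeffs"])
E
```

```text
17.7667 [0.62408617 0.0520951  0.22530313]
```

View pics/w3.png

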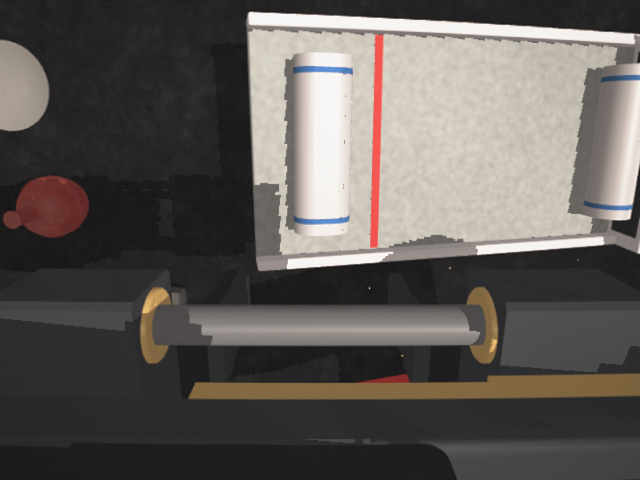

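The oval stays at (322,143), uphill of the red line at (376,140), with corners at (294,55), (352,56), (294,231) and (349,231). The round tube is at the stop at (615,140). It has now rested for about 1.4 s.

```bash
python3 - <<'E'
from h import *
c=dict(np.load("w3.npz")); s=sense(); R=np.array(s["ee_rot"])
w=onz(c,[(294,55),(352,56),(294,231),(349,231)],.0835); m=w.mean(0)
d=w[2]+w[3]-w[0]-w[1]; print(m,np.linalg.norm(d)/2,np.linalg.norm(w[0]-w[1]),"yaw",np.degrees(np.arctan2(-d[0],d[1])),"tool yaw",np.degrees(np.arctan2(R[0,0],-R[1,0])))
y=np.array([-.1045,.9945]);x=np.array([.9945,.1045]);q=m[:2]-[.5146,-.0087];print("ramp xy",q@x,q@y, "centre z",.046+.2126*(q@x)+.0133)
print("tool cm",100*R.T@(m-np.array(s["tcp_pos"])))
E
```

```text
[0.62511924 0.00134948 0.0835    ] 0.12089147116432489 0.03870821285626798 yaw 5.32105196680365 tool yaw 5.74243471968424
ramp xy 0.11096155779380043 -0.0015550524294604528 centre z 0.08289042718696196
tool cm [ 5.05648759  0.39729524 14.18157995]
```

Request:
{"fn": "step_arm", "kwargs": {"targets": "2.5 0.2 0 0;2.5 0.2 0 0;0 0 0 0;0 0 4 0;0 0 4 0;0 0 3 0;0 0 2 0;0 0 1 0;0 0 0.3 0;0 0 0 0;0 0 0 0;0 0 0 0"}}

```text
time_s: 18.77
tcp_pos: [0.6265, 0.0028, 0.0845]
ee_rot: [[0.101, -0.995, 0.004], [-0.995, -0.101, 0.001], [-0.0, -0.004, -1.0]]
wrist_force: [0.7, 0.2, 0.7]
gripper_width: 0.645
gripper_force: 0.0
```

Request:
{"fn": "step_arm", "kwargs": {"targets": "0 0 0.2 0;0 0 0 0;0 0 0 0"}}

```text
time_s: 19.02
tcp_pos: [0.6254, 0.0027, 0.0811]
ee_rot: [[0.101, -0.995, 0.001], [-0.995, -0.101, 0.0], [-0.0, -0.001, -1.0]]
wrist_force: [-0.0, 0.4, -0.3]
gripper_width: 0.644
gripper_force: 0.0
```

Request:
{"fn": "step_arm", "kwargs": {"targets": "0 0 0.2 0;0 0 0 0;0 0 0 0"}}

```text
time_s: 19.27
tcp_pos: [0.6251, 0.0027, 0.0784]
ee_rot: [[0.101, -0.995, -0.0], [-0.995, -0.101, -0.0], [0.0, 0.0, -1.0]]
wrist_force: [-0.4, -0.6, 0.8]
gripper_width: 0.646
gripper_force: 0.0
```

Request:
{"fn": "step_arm", "kwargs": {"targets": "0 0 0 0;0 0 0 0;0 0 0 0;0 0 0 0;0 0 0 0;0 0 0 0;0 0 0 0", "claw": 2.5}}

```text
time_s: 19.85
tcp_pos: [0.6253, 0.0027, 0.0786]
ee_rot: [[0.101, -0.995, 0.0], [-0.995, -0.101, 0.0], [-0.0, -0.0, -1.0]]
wrist_force: [1.0, -1.0, -0.8]
gripper_width: 0.443
gripper_force: 30.0
```

Gripped. I lift and check.

Request:
{"fn": "step_arm", "kwargs": {"targets": "0 0 -0.5 0;0 0 -1 0;0 0 -2 0;0 0 -3 0;0 0 -4 0;0 0 -2.5 0;0 0 0 0;0 0 0 0;0 0 0 0"}}

```text
time_s: 20.6
tcp_pos: [0.6241, 0.0027, 0.2077]
ee_rot: [[0.1, -0.995, -0.002], [-0.995, -0.1, 0.001], [-0.001, 0.002, -1.0]]
wrist_force: [-0.1, -0.1, -1.8]
gripper_width: 0.444
gripper_force: 30.0
```

```bash
python3 - <<'E'
from h import *
s=sense(); print(s["time_s"],s["tcp_pos"],s["gripper_width"],s["gripper_force"],s["joints"][5])
R=np.array(s["ee_rot"])
print("to bin cm",100*R.T@(np.array([.4815,.3185,.08])-np.array(s["tcp_pos"])))
E
```

```text
20.6 [0.62405111 0.00269941 0.20774531] 0.4442451143976138 29.995556473731995 -9.263330005959562
to bin cm [-32.84273779  10.98358914  12.82233583]
```

Request:
{"fn": "step_arm", "kwargs": {"targets": "-2 0.7 0 0;-3.5 1.2 0 0;-3.7 1.2 0 0;-3.7 1.2 0 0;-3.7 1.2 0 0;-3.7 1.2 0 0;-3.7 1.2 0 0;-3.7 1.2 0 0;-3.5 1.2 0 -4;-1.5 0.6 0 -6.5;0 0 0 0;0 0 0 0"}}

```text
time_s: 21.6
tcp_pos: [0.4814, 0.3165, 0.2066]
ee_rot: [[0.281, -0.96, -0.003], [-0.96, -0.281, -0.003], [0.002, 0.004, -1.0]]
wrist_force: [-0.7, 0.2, -2.0]
gripper_width: 0.446
gripper_force: 30.0
```

```bash
python3 - <<'E'
from h import *
c=cap("scene"); s=sense(); R=np.array(s["ee_rot"])
print(s["time_s"],s["tcp_pos"],s["gripper_force"],np.degrees(np.arctan2(R[0,0],-R[1,0])))
print("left cm",100*R.T@(np.array([.4815,.3185,.016])-np.array(s["tcp_pos"])))
cv2.imwrite("pics/s3.png",cv2.resize(c["frame"][120:320,150:430],None,fx=2.5,fy=2.5))
E
```

```text
21.65 [0.48200313 0.31579453 0.20693332] 29.99388813972473 16.23741359377298
left cm [-0.30949766 -0.08972637 19.09259615]
```

View pics/s3.png

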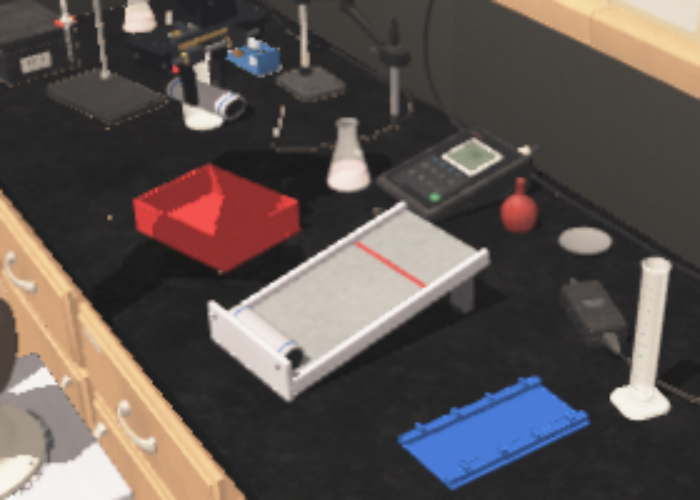

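The held tube is at (205,95) in the crop, high above the bench, with the bin at (217,215). The round tube is still at the stop. I lower the oval into the bin.

Request:
{"fn": "step_arm", "kwargs": {"targets": "-0.3 -0.1 2 0;0 0 4 0;0 0 4 0;0 0 4 0;0 0 2.5 0;0 0 1.5 0;0 0 0.6 0;0 0 0 0;0 0 0 0"}}

```text
time_s: 22.4
tcp_pos: [0.4838, 0.3192, 0.023]
ee_rot: [[0.279, -0.96, 0.001], [-0.96, -0.279, 0.0], [0.0, -0.001, -1.0]]
wrist_force: [0.7, 0.6, -1.5]
gripper_width: 0.446
gripper_force: 30.0
```

Request:
{"fn": "step_arm", "kwargs": {"targets": "0 0 0.2 0;0 0 0.2 0;0 0 0 0;0 0 0 0"}}

```text
time_s: 22.73
tcp_pos: [0.4831, 0.3198, 0.0193]
ee_rot: [[0.28, -0.96, 0.001], [-0.96, -0.28, 0.001], [-0.001, -0.001, -1.0]]
wrist_force: [0.4, -1.3, -1.9]
gripper_width: 0.447
gripper_force: 30.0
```

Request:
{"fn": "step_arm", "kwargs": {"targets": "0 0 0 0;0 0 0 0;0 0 0 0;0 0 0 0;0 0 0 0;0 0 0 0", "claw": 6.2}}

```text
time_s: 23.23
tcp_pos: [0.4829, 0.3197, 0.0186]
ee_rot: [[0.281, -0.96, 0.0], [-0.96, -0.281, 0.0], [-0.0, -0.0, -1.0]]
wrist_force: [0.7, 1.0, 0.3]
gripper_width: 0.704
gripper_force: 0.0
```

Request:
{"fn": "step_arm", "kwargs": {"targets": "0 0 -1 0;0 0 -2 0;0 0 -4 0;0 0 -4 0;0 0 -4 0;0 0 -4 0;-4 0 0 0;-4 0 0 0;0 0 0 0;0 0 0 0;0 0 0 0"}}

```text
time_s: 24.15
tcp_pos: [0.4601, 0.3962, 0.2087]
ee_rot: [[0.281, -0.96, -0.0], [-0.96, -0.281, -0.0], [0.0, 0.0, -1.0]]
wrist_force: [-0.2, 0.1, -1.4]
gripper_width: 0.712
gripper_force: 0.0
```

```bash
python3 - <<'E'
from h import *
s=sense(); print(s["time_s"],s["tcp_pos"],s["joint_velocities"])
a=cap("side")["frame"][170:300,190:450]; b=cap("wrist")["frame"]
cv2.imwrite("pics/e.png",np.vstack([cv2.resize(a,(560,280)),cv2.resize(b,(560,315))]))
E
```

```text
24.15 [0.46006436 0.396217   0.208747  ] [-1.11453465 -0.20847885 -0.57150839  0.13768813  0.22322973  0.08807518]
```

View pics/e.png

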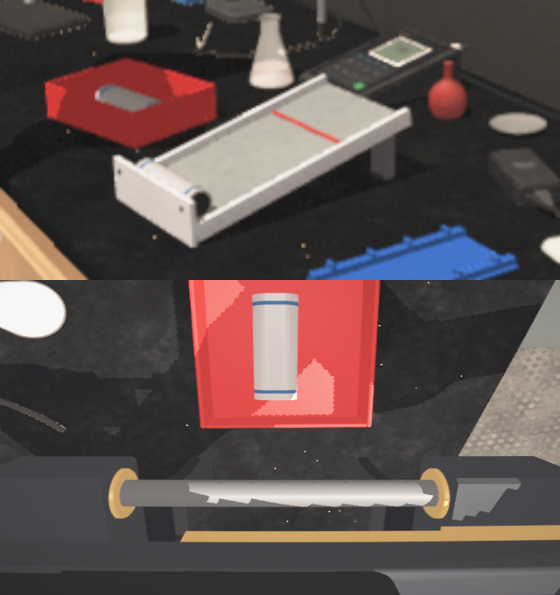

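The oval tube lies flat in the bin at (275,345), and the round tube rests at the stop at (175,185).

```bash
python3 -c "
from station import r
print(r.finish_job())"
```

```text
the job is handed in; nothing more can be done
None
```

I handed the job in at about 24 s of the 67 s allowed: the round tube rolled down and rests against the stop, the squashed tube stayed put on the ramp for over a second and now lies in the red bin, and I saw no sign that the cylinder, flask or dish had been touched; the hand-in returned no verdict.

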